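# Clamp the laser sensor onto its rail base

### The job

Mount the laser sensor on the aluminium rail base: lay its forked foot flat in the channel, with the fork pushed fully home around the stud underneath the raised knurled nut. Then screw the nut down clockwise until it stops tight and clamps the foot. Let go, and leave the other things on the bench where they are.

Things in the scene. Friction and masses are not known exactly. Their poses are not given: they have to be found in the camera images.
- rail_base: Fixed aluminium base plate, 215 mm long (x), 90 wide (y), 12 thick. Origin on its underside straight below the stud; the plate reaches from x = -165 to +50 mm. A plain steel stud of 10 mm diameter stands at x = y = 0, its top 70 mm above the plate's underside. Two parallel fences (8 mm high above the plate, 8 thick, from x = -150 to -45 mm) form a channel 49 mm wide centred on the x axis. The fork slides in along +x.
- stud_foot (a point): Point on the stud's axis at the plate's top face (12 mm above the plate's underside); axes as the rail base, z up.
- nut (a joint): Turn of the captive knurled nut on the stud, rad; grows as the nut is turned clockwise seen from above. The nut moves 2 mm down per rad (steep thread) and stays where it is left. At 0 its underside is 12.8 mm above the plate's top face; it meets a 6 mm foot laid under it at about 3.4 rad. Starts between 0 and 1 rad. Turning it takes about 0.03 N m until it meets the foot, then rapidly more. With no foot there it would run on to a stop at 5.5 rad.
- nut_grip (a point): Centre of the nut's knurled grip, on the stud's axis; moves with the nut. The steel nut is 36 mm high: a collar of 32 mm diameter below (16 mm high) and the knurled grip of 38 mm diameter above (20 mm high). This point lies 26 mm above the nut's underside.
- sensor: Loose laser sensor, about 0.35 kg (0.25 to 0.45): a black head on a flat forked aluminium foot. Origin on the foot's underside below the centre of the head; x points towards the fork. The foot is 6 mm thick, 44 wide, from x = -33 to +117 mm, with an open slot 15 mm wide from its rounded prong tips back to x = +89.5 mm. The head is a box 60 mm long (x), 36 wide (y), 50 high, standing on the foot, x = -30 to +30 mm; a short aluminium lens tube sticks out behind to x = -48 mm.
- sensor_head (a point): Centre of the sensor's black head box (36 mm wide along the sensor's y: grasp there), 31 mm above the foot's underside.
- fork_seat (a point): Point on the foot's underside in the slot, at x = +95 mm of the sensor: it lies on the stud's axis, on the plate's top face, when the fork is fully home.
- magnet_block: Bystander: dark magnetic base block 50 x 58 x 55 mm with a short post to 67 mm; origin under its centre.
- camera: Bystander: small black camera cube, 34 mm wide, on a round foot of 52 mm diameter without a fork, 52 mm high; origin under its centre.
- jar: Bystander: small clear screw jar, 44 mm diameter, 50 mm high; origin under its centre.
- screwdriver: Bystander: screwdriver lying on the bench.
- wrench: Bystander: steel wrench lying on the bench.
- spare_post: Bystander: steel rod, 12 mm diameter, 160 mm long, lying on the bench.
There are look-alikes about, which are no part of the job. What is shaped like the rail_base but orange or yellow is not meant.

How it is judged:
By the outcome, as a careful person would: the job done as asked, in the order asked, and still so for the second after the job is handed in, with the robot touching nothing.
It also fails if it takes over 72 s, if anything falls off the work surface, if the arm or the gripper's body presses on something with over 40 N, if the wrist force passes 120 N, or if a joint passes its speed limit or range.

### The arm

A 7-joint arm with a two-finger parallel gripper is mounted at the origin on the work surface. World frame = base frame: x ahead of the robot, y to its left, z up, the work surface at z = 0. Lengths are in m, angles in rad, forces in N, time in s.
With the tool pointing down it reaches from about 0.4 to 0.75 m from the base axis. Payload 19.5 kg.
Tool frame: the origin (TCP) lies midway between the tips of the shut fingers; the grasp point (between the pads) lies 19 mm behind it (r.tcp_to_grasp is the distance from the TCP to the grasp point, in m); z points along the fingers, y is the line along which they close (so a half turn about z gives the same grasp; the last joint's range is limited). The gripper opens to 85 mm and grips with 20 to 120 N. Pads are 22 mm wide; open, the fingers measure 114 mm over their backs; the gripper's body (76 mm by 85 mm) begins 54 mm behind the grasp point. The pads swing forward as they close: fully open they stand 13 mm farther back than shut.
Start: joints at [-1.354, 0.707, -0.028, 1.485, 0.022, 0.951, -0.075], TCP at [0.147, 0.556, 0.231] pointing down, gripper open.
Joint ranges: [-2.71, 2.71], [-0.32, 2.16], [-1.57, 1.52], [0, 2.45], [-1.46, 4.6], [0, 2.02], [-2.83, 2.83]. Speed limits (rad/s): [1.89, 1.89, 2.57, 2.57, 3.01, 3.01, 3.01].

### API

Orientations are given as [roll, pitch, yaw] about the fixed x, y, z axes, in that order (R = Rz(yaw) Ry(pitch) Rx(roll)).
In Python, from bench import sensors, snapshot, get_calibration, r, spot_in, pinpoint gives the robot as it stands.
- The arm moves only by the tool apply_moves, never from a script. Its argument "motion" is a list of rows, each an object of numbers: "jaw": the finger opening in mm, from 0 to 85.4; "x", "y", "z": the shift along the world's x, y, z in mm; "ax", "ay", "az": the turn, a rotation vector about the world's x, y, z in degrees. In form: [{"jaw": .., "x": .., "y": .., "z": .., "ax": .., "ay": .., "az": ..}, ...]. A call has 1 to 20 rows; each row is the pose to reach, as a shift and turn from the pose commanded when the call began; what a row does not reach only later rows make up. A row lasts 1/8 s, in which the tool goes at most 62.5 mm and 10.7 degrees, less where a joint would pass 70% of its speed; a pose out of reach is approached as far as the arm can. A call with a gripper value outside its range is refused whole. The fingers move at their own pace and stop on an object; the grip force is fixed at half the most. Time passes only in rows, so rows that repeat a pose let the fingers close. It gives the time, the measured TCP pose, the force, the opening and the grip force at its end, in the units of the state.
- sensors.read_state(): the state, without advancing time (a new reading comes with each control period).
- snapshot(name): name is "scene" or "top" or "wrist"; returns (picture, depth): 480x640x3 uint8, red, green, blue; 480x640 float32, m along the optical axis (not along the pixel's ray), 0 where there is no reading.
- get_calibration(name): a dict with "vertical_fov" (degrees; the focal length in pixels is half the picture's height over the tangent of half this angle, whatever the lens; pixels are square), "cx", "cy" (the principal point, pixels), "k1" (the pictures are not rectified: a ray, as slopes to the right and down, at radius r is drawn at 1 + k1 r^2 times it, then the intrinsics apply), "position" and "attitude" of the camera in the world; the wrist camera has in their place "T_tool_cam" (4x4, takes a point from camera to tool coordinates, whose origin is the TCP and whose axes are the flange's). Camera axes: x right, y up, looking along -z (the intrinsics and any distortion apply to the point x, -y, -z); pixel columns grow to the right and rows downward; lengths in m; the calibration is good to about 2 mm. A picture is of the moment at which its call begins: read the wrist's pose just before it. get_calibration takes no time and is no camera call.
- r.sign_off(): hands the job in; it is judged then, once.
Trained networks look in the newest picture that a camera, given by its name, has taken for a name from the list of things; names that differ only in an ending like _2 or _b are one class to them, and where a whole thing is asked for, a point or a joint stands for the part that bears it (a point fixed in the world has none). Each returns a list of dicts, best first, with "confidence" (0 to 1); they miss things now and then, are a little off and sometimes report something else, mostly with a low value. They report only what shows in the picture. A call takes as long as a camera call. They do not tell look-alikes from the thing itself.
- spot_in(camera, target): "rect" ([centre column, centre row, width, height] in pixels, round what is visible of it).
- pinpoint(camera, target): "centre" ([column, row] in pixels: a listed point, or the origin of a listed thing).
The state is a dict: "time_s": time; "q": joint angles; "qvel": joint speeds; "joint_efforts": joint torques, N m; "eef_pos": TCP position; "tool_rot": TCP orientation; "ft_force": force on the tool from outside, world axes, zero at the start; "moment": the same for the moment, N m; "finger_gap": opening from 0.0 (shut) to 1.0 (fully open); "finger_force": force on a finger pad.
Only numpy, scipy, OpenCV 4.12 (cv2) and the standard library are available. Lean on these libraries where they do the work, as an engineer would, in place of code of your own. Each camera call takes 0.05 s, during which the arm holds its last target. There are 200 camera calls.

## Working session

There is one attempt and no reset: what is moved stays moved. The work goes in short steps, Python scripts to look and compute and a tool call to move; the robot and the scene stay as the last step left them, time stands still between calls to the robot, and variables do not carry over. Pictures are saved under pics/ and viewed, at most 10 in all, crops included, and the job is handed in when it is done.

Besides the shell and the picture viewer there is one more tool, called after "Request:" as name(argument=value, ...) on one line, values as JSON. apply_moves: Moves the arm, as the interface text tells. Its arguments: {"type":"object","properties":{"motion":{"type":"array"}},"required":["motion"]}

```bash
ls; mkdir -p pics
cat > h.py <<'E'
import numpy as np, cv2
from scipy.spatial.transform import Rotation as R
from bench import sensors, snapshot, get_calibration, r, spot_in, pinpoint
def cam(name, st=None):
    c=get_calibration(name); f=240/np.tan(np.radians(c["vertical_fov"])/2)
    if "T_tool_cam" in c:
        st=st or sensors.read_state(); T=np.eye(4)
        T[:3,:3]=R.from_euler('xyz',st["tool_rot"]).as_matrix(); T[:3,3]=st["eef_pos"]
        T=T@np.array(c["T_tool_cam"])
    else:
        T=np.eye(4); a=np.array(c["attitude"]); 
        T[:3,:3]=a if a.shape==(3,3) else R.from_euler('xyz',a).as_matrix(); T[:3,3]=c["position"]
    return c,f,T
def ray(C,px):
    c,f,T=C; p=np.array(px,float).reshape(-1,2)
    d=(p-[c["cx"],c["cy"]])/f; u=d.copy()
    for _ in range(10): u=d/(1+c["k1"]*(u**2).sum(1,keepdims=True))
    v=np.c_[u[:,0],-u[:,1],-np.ones(len(u))]
    return T[:3,3], v@T[:3,:3].T   # depth-normalised
def at_z(C,px,z):
    o,v=ray(C,px); return o+v*((z-o[2])/v[:,2])[:,None]
def at_d(C,px,d):
    o,v=ray(C,px); return o+v*np.reshape(d,(-1,1))
E
cat > a.py <<'E'
from h import *
print(sensors.read_state()); 
for n in("scene","top"):
    print(n,get_calibration(n))
    im,d=snapshot(n); cv2.imwrite(f"pics/{n}0.png",im[:,:,::-1]); np.savez(f"pics/{n}0",im=im,d=d)
    C=cam(n)
    for t in("rail_base","stud_foot","nut_grip","sensor","sensor_head","fork_seat","magnet_block","camera","jar"):
        for q in pinpoint(n,t)[:3]:
            p=q["centre"]; i,j=int(round(p[1])),int(round(p[0]))
            dd=d[i,j] if 0<=i<480 and 0<=j<640 else 0
            print(n,t,round(q["confidence"],2),np.round(p,1),at_d(C,p,dd).round(3)[0])
E
python3 a.py
```

```text
pics
{'time_s': 0.0, 'q': array([-1.35367225,  0.70711798, -0.02766507,  1.48499767,  0.02199433,
        0.95088406, -0.07554372]), 'qvel': array([-3.55336236e-05,  1.46373745e-03,  1.03214606e-03,  1.01597288e-03,
       -3.12882192e-04, -9.26176415e-04, -1.37837292e-03]), 'joint_efforts': array([-5.07123968e-05, -8.83241057e+01,  1.23493083e+00, -2.36155200e+01,
        1.69023138e-02,  6.78543394e-03,  2.35401637e-05]), 'eef_pos': array([0.14707733, 0.55560032, 0.23081873]), 'tool_rot': array([-3.14048698e+00, -4.70760170e-07,  2.88275820e+00]), 'ft_force': array([-0.40659196, -0.99647091,  1.39056459]), 'moment': array([ 0.0091056 , -0.03115326,  0.00961297]), 'finger_force': 0.0, 'finger_gap': 0.9993921174848092}
scene {'vertical_fov': 48.85629457824879, 'cx': 322.5987374641282, 'cy': 237.0462950742881, 'k1': 0.03354979366245481, 'position': array([ 1.01787063, -0.33494867,  0.9530527 ]), 'attitude': array([0.62986741, 0.01496913, 0.96292128])}
scene rail_base 0.76 [439.2 186. ] [0.484 0.354 0.012]
scene rail_base 0.68 [374.8 249.2] [0.551 0.108 0.035]
scene rail_base 0.67 [118
[... 1259 characters left out ...]
.048]
top stud_foot 0.94 [163.2 244.1] [0.475 0.359 0.06 ]
top stud_foot 0.87 [452.  376.9] [ 0.159 -0.299  0.064]
top stud_foot 0.69 [266.6 221.1] [0.525 0.116 0.058]
top nut_grip 0.74 [263.3 213.2] [0.541 0.122 0.072]
top nut_grip 0.64 [160.6 244.6] [0.473 0.364 0.067]
top nut_grip 0.54 [454.6 376.5] [ 0.16  -0.307  0.06 ]
top sensor 0.81 [448.4 221.2] [ 0.516 -0.309  0.057]
top sensor_head 0.78 [452.9 224.3] [ 0.51  -0.32   0.051]
top fork_seat 0.79 [461.1 256.9] [ 0.437 -0.348  0.006]
top magnet_block 0.61 [213.8 291.2] [0.364 0.241 0.049]
top camera 0.81 [441. 143.] [ 0.713 -0.307  0.035]
top jar 0.79 [370.2 144.4] [ 0.707 -0.133  0.05 ]
top jar 0.73 [451.2 223.5] [ 0.511 -0.315  0.057]
```

View pics/scene0.png

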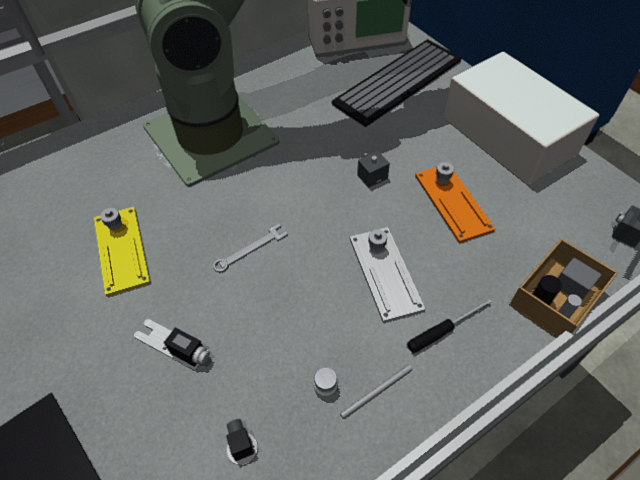

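View pics/top0.png

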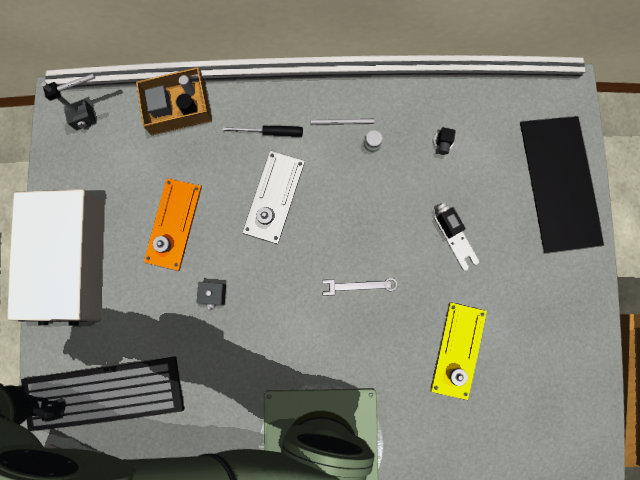

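The scene shows the grey rail with its nut at (378,240), the sensor at (185,345) with its fork pointing left, and yellow and orange look-alikes. The top view agrees: rail nut at (264,215), sensor at (452,222).

```bash
cat > b.py <<'E'
from h import *
c=get_calibration("wrist"); print(c["vertical_fov"],c["cx"],c["cy"],np.round(c["T_tool_cam"],3).tolist())
for n,P in(("scene",dict(ng=(380.3,236.5,.062),sf=(373.3,248,.012),sh=(185.7,348.1,.031),fs=(149.6,329.7,0))),("top",dict(ng=(263.3,213.2,.062),sf=(266.6,221.1,.012),sh=(452.9,224.3,.031),fs=(461.1,256.9,0)))):
    C=cam(n); d=np.load(f"pics/{n}0.npz")
    for k,(u,v,z) in P.items(): print(n,k,at_z(C,(u,v),z).round(3)[0])
    g,hh=np.mgrid[0:480,0:640]; X=at_d(C,np.c_[hh.ravel(),g.ravel()],d["d"].ravel())
    im=d["im"].reshape(-1,3).astype(int)
    for nm,c0 in(("rail",(.6,.09)),("sensor",(.5,-.33))):
        m=(im.min(1)>150)&(np.hypot(X[:,0]-c0[0],X[:,1]-c0[1])<.15)&(X[:,2]<.03)&(X[:,2]>-.01)
        rc=cv2.minAreaRect(X[m,:2].astype(np.float32)*1000); print(n,nm,m.sum(),rc)
E
python3 b.py
```

```text
68.92005417297182 325.99023397872566 232.41041512125534 [[-0.001, 0.957, 0.289, 0.073], [1.0, 0.001, -0.001, -0.0], [-0.001, 0.289, -0.957, -0.144], [0.0, 0.0, 0.0, 1.0]]
scene ng [0.546 0.124 0.062]
scene sf [0.535 0.118 0.012]
scene sh [ 0.521 -0.319  0.031]
scene fs [ 0.427 -0.359  0.   ]
scene rail 3016 ((590.1109619140625, 107.40858459472656), (95.59695434570312, 227.36659240722656), 71.38418579101562)
scene sensor 613 ((475.8993835449219, -338.30206298828125), (151.8038330078125, 47.923484802246094), 26.531925201416016)
top ng [0.543 0.123 0.062]
top sf [0.533 0.12  0.012]
top sh [ 0.513 -0.325  0.031]
top fs [ 0.437 -0.349  0.   ]
top rail 4191 ((594.0466918945312, 83.96073913574219), (280.05572509765625, 296.783447265625), 43.3457145690918)
top sensor 1656 ((501.6529846191406, -328.1697998046875), (288.6751708984375, 294.3303527832031), 75.48458862304688)
```

Request:
apply_moves(motion=[{"jaw":85,"x":150,"y":-100,"z":70,"az":-20},{"jaw":85,"x":250,"y":-200,"z":70,"az":-40},{"jaw":85,"x":330,"y":-300,"z":70,"az":-60},{"jaw":85,"x":350,"y":-300,"z":70,"az":-70},{"jaw":85,"x":350,"y":-300,"z":70,"az":-75},{"jaw":85,"x":373,"y":-400,"z":70,"az":-90},{"jaw":85,"x":373,"y":-500,"z":70,"az":-100},{"jaw":85,"x":373,"y":-600,"z":70,"az":-110},{"jaw":85,"x":373,"y":-700,"z":70,"az":-120},{"jaw":85,"x":373,"y":-800,"z":70,"az":-130},{"jaw":85,"x":373,"y":-870,"z":70,"az":-144},{"jaw":85,"x":373,"y":-870,"z":70,"az":-144},{"jaw":85,"x":373,"y":-870,"z":70,"az":-144},{"jaw":85,"x":373,"y":-870,"z":70,"az":-144},{"jaw":85,"x":373,"y":-870,"z":70,"az":-144},{"jaw":85,"x":373,"y":-870,"z":70,"az":-144},{"jaw":85,"x":373,"y":-870,"z":70,"az":-144},{"jaw":85,"x":373,"y":-870,"z":70,"az":-144}])

```text
schema error: expected keys jaw, x, y, z, ax, ay, az
```

Request:
apply_moves(motion=[{"jaw":85,"x":150,"y":-100,"z":70,"ax":0,"ay":0,"az":-20},{"jaw":85,"x":250,"y":-200,"z":70,"ax":0,"ay":0,"az":-40},{"jaw":85,"x":330,"y":-300,"z":70,"ax":0,"ay":0,"az":-60},{"jaw":85,"x":350,"y":-300,"z":70,"ax":0,"ay":0,"az":-70},{"jaw":85,"x":350,"y":-350,"z":70,"ax":0,"ay":0,"az":-80},{"jaw":85,"x":365,"y":-420,"z":70,"ax":0,"ay":0,"az":-90},{"jaw":85,"x":365,"y":-500,"z":70,"ax":0,"ay":0,"az":-100},{"jaw":85,"x":365,"y":-600,"z":70,"ax":0,"ay":0,"az":-110},{"jaw":85,"x":365,"y":-700,"z":70,"ax":0,"ay":0,"az":-120},{"jaw":85,"x":365,"y":-800,"z":70,"ax":0,"ay":0,"az":-130},{"jaw":85,"x":365,"y":-878,"z":70,"ax":0,"ay":0,"az":-142},{"jaw":85,"x":365,"y":-878,"z":70,"ax":0,"ay":0,"az":-142},{"jaw":85,"x":365,"y":-878,"z":70,"ax":0,"ay":0,"az":-142},{"jaw":85,"x":365,"y":-878,"z":70,"ax":0,"ay":0,"az":-142},{"jaw":85,"x":365,"y":-878,"z":70,"ax":0,"ay":0,"az":-142},{"jaw":85,"x":365,"y":-878,"z":70,"ax":0,"ay":0,"az":-142},{"jaw":85,"x":365,"y":-878,"z":70,"ax":0,"ay":0,"az":-142}])

```text
time_s: 3.12
eef_pos: [0.5108, -0.3263, 0.3007]
tool_rot: [3.141, 0.002, 0.4]
ft_force: [-0.6, 0.1, 0.3]
finger_gap: 0.994
finger_force: 0.0
```

```bash
cat > w.py <<'E'
from h import *
import sys
tag=sys.argv[1]; st=sensors.read_state(); C=cam("wrist",st)
im,d=snapshot("wrist"); cv2.imwrite(f"pics/{tag}.png",im[:,:,::-1]); np.savez(f"pics/{tag}",im=im,d=d)
print("t",st["time_s"],"tcp",st["eef_pos"].round(4),"rot",np.degrees(st["tool_rot"]).round(2),"q7",st["q"].round(2),"F",st["ft_force"].round(1),"gap",round(st["finger_gap"]*85.4,1))
g,h=np.mgrid[0:480,0:640]; X=at_d(C,np.c_[h.ravel(),g.ravel()],d.ravel()).reshape(480,640,3); X[d==0]=np.nan
np.save(f"pics/{tag}_X",X)
for a in sys.argv[2:]:
    t,z=a.split("=")
    for q in pinpoint("wrist",t)[:2]:
        print(t,round(q["confidence"],2),np.round(q["centre"],1),at_z(C,q["centre"],float(z)).round(4)[0])
E
python3 w.py w1 sensor_head=0.031 fork_seat=0 sensor=0
python3 - <<'E'
import numpy as np,cv2
X=np.load('pics/w1_X.npy'); im=np.load('pics/w1.npz')['im']
m=(X[...,2]<.02)&(X[...,2]>-.01)&(im.min(2)>130)
n,l,s,c=cv2.connectedComponentsWithStats(m.astype(np.uint8))
for i in range(1,n):
    if s[i,4]>600: print(s[i],np.nanmedian(X[l==i],0).round(3),cv2.minAreaRect(X[l==i][:,:2].astype(np.float32)*1000))
for a,b in((.045,.075),):
    m=(X[...,2]<b)&(X[...,2]>a); n,l,s,c=cv2.connectedComponentsWithStats(m.astype(np.uint8))
    for i in range(1,n):
        if s[i,4]>600: print('top',s[i],np.median(X[l==i],0).round(3),cv2.minAreaRect(X[l==i][:,:2].astype(np.float32)*1000))
E
```

```text
t 3.125 tcp [ 0.5108 -0.3263  0.3007] rot [1.7996e+02 1.0000e-01 2.2900e+01] q7 [ 0.26  0.76  0.59  1.25 -0.41  1.26 -0.32] F [-0.6  0.1  0.3] gap 84.9
sensor_head 0.59 [326.4 186.7] [ 0.5161 -0.3247  0.031 ]
fork_seat 0.77 [329.7 250.1] [ 0.434  -0.3642  0.    ]
sensor 0.92 [321.8 183.1] [ 0.5134 -0.3196  0.    ]
[    0     0   371   205 24715] [ 0.565 -0.008  0.001] ((577.8027954101562, -66.56327819824219), (182.43931579589844, 501.7601623535156), 50.4829216003418)
[   71     0   569   405 68762] [ 0.503 -0.43   0.001] ((432.2346496582031, -425.58453369140625), (416.205078125, 830.037353515625), 64.47648620605469)
[264 149  37  37 695] [ 0.511 -0.27   0.001] ((513.4271850585938, -265.2972717285156), (44.61716842651367, 44.53179168701172), 19.421043395996094)
[ 466  208  174  160 4765] [ 0.444 -0.716  0.001] ((492.95892333984375, -707.0249633789062), (169.57363891601562, 244.22271728515625), 56.020381927490234)
[  87  433   63   47 1542] [-0.03  -0.191  0.001] ((-31.758014678955078, -179.32748413085938), (95.13814544677734, 101.05022430419922), 29.32188606262207)
top [ 305  148   36   66 1906] [ 0.522 -0.318  0.057] ((523.39208984375, -317.0192565917969), (71.40235137939453, 36.72146224975586), 25.833599090576172)
```

View pics/w1.png

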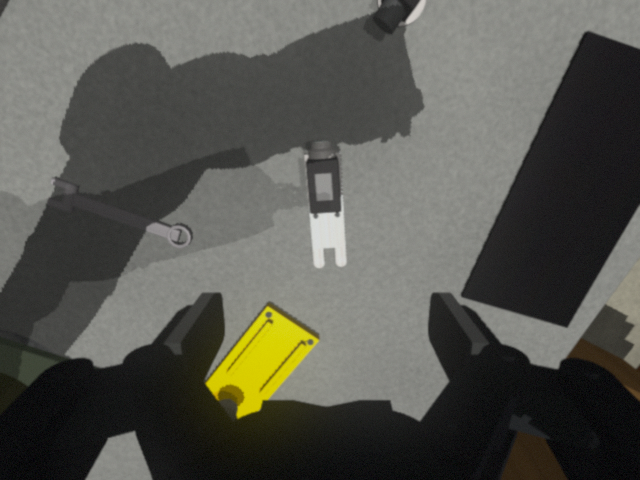

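The sensor lies centred at (323,190) with its fork pointing down the image and its axis at about 26°. I'll go closer before grasping.

Request:
apply_moves(motion=[{"jaw":85,"x":7,"y":6,"z":-60,"ax":0,"ay":0,"az":3},{"jaw":85,"x":7,"y":6,"z":-120,"ax":0,"ay":0,"az":3},{"jaw":85,"x":7,"y":6,"z":-160,"ax":0,"ay":0,"az":3},{"jaw":85,"x":7,"y":6,"z":-160,"ax":0,"ay":0,"az":3},{"jaw":85,"x":7,"y":6,"z":-160,"ax":0,"ay":0,"az":3}])

```text
time_s: 3.95
eef_pos: [0.52, -0.316, 0.1433]
tool_rot: [3.14, -0.001, 0.458]
ft_force: [0.1, -0.9, -0.2]
finger_gap: 0.996
finger_force: 0.0
```

```bash
python3 w.py w2 sensor_head=0.031 fork_seat=0 sensor=0
cat > s.py <<'E'
import numpy as np,cv2,sys
X=np.load(f'pics/{sys.argv[1]}_X.npy')
for nm,a,b in(("foot",.003,.012),("head",.052,.062)):
    m=(X[...,2]<b)&(X[...,2]>a)&(np.hypot(X[...,0]-.49,X[...,1]+.33)<.13); n,l,s,c=cv2.connectedComponentsWithStats(m.astype(np.uint8))
    for i in range(1,n):
        if s[i,4]>1000: print(nm,s[i],np.median(X[l==i],0).round(4),cv2.minAreaRect(X[l==i][:,:2].astype(np.float32)*1000))
E
python3 s.py w2
```

```text
t 3.95 tcp [ 0.52   -0.316   0.1433] rot [ 1.799e+02 -7.000e-02  2.623e+01] q7 [ 0.27  0.92  0.49  1.47 -0.51  0.88 -0.19] F [ 0.1 -0.9 -0.2] gap 85.1
sensor_head 0.93 [332.1 236.8] [ 0.5161 -0.3234  0.031 ]
fork_seat 0.78 [326.4 320.4] [ 0.4328 -0.3597  0.    ]
sensor 0.73 [330.3 225.6] [ 0.5159 -0.3224  0.    ]
foot [ 304  253   52   94 2753] [ 0.4492 -0.3547  0.007 ] ((454.8586730957031, -352.2205505371094), (91.51110076904297, 44.915252685546875), 27.194961547851562)
head [ 303  199   54   83 4241] [ 0.5207 -0.3189  0.0572] ((518.644287109375, -319.6656799316406), (59.96487045288086, 36.19123458862305), 26.904329299926758)
```

View pics/w2.png

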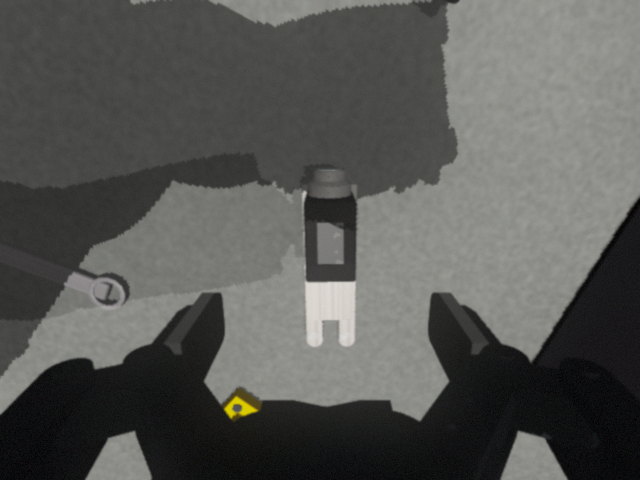

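The sensor fills rows 170–345 near column 330, with the head centre at (0.5186, -0.3197) and the axis at 26.9°. I'll grasp it now.

Request:
apply_moves(motion=[{"jaw":85,"x":-1.5,"y":-3.7,"z":-40,"ax":0,"ay":0,"az":0.7},{"jaw":85,"x":-1.5,"y":-3.7,"z":-80,"ax":0,"ay":0,"az":0.7},{"jaw":85,"x":-1.5,"y":-3.7,"z":-110,"ax":0,"ay":0,"az":0.7},{"jaw":85,"x":-1.5,"y":-3.7,"z":-128,"ax":0,"ay":0,"az":0.7},{"jaw":85,"x":-1.5,"y":-3.7,"z":-128,"ax":0,"ay":0,"az":0.7},{"jaw":85,"x":-1.5,"y":-3.7,"z":-128,"ax":0,"ay":0,"az":0.7},{"jaw":30,"x":-1.5,"y":-3.7,"z":-128,"ax":0,"ay":0,"az":0.7},{"jaw":30,"x":-1.5,"y":-3.7,"z":-128,"ax":0,"ay":0,"az":0.7},{"jaw":30,"x":-1.5,"y":-3.7,"z":-128,"ax":0,"ay":0,"az":0.7},{"jaw":20,"x":-1.5,"y":-3.7,"z":-128,"ax":0,"ay":0,"az":0.7},{"jaw":20,"x":-1.5,"y":-3.7,"z":-128,"ax":0,"ay":0,"az":0.7},{"jaw":20,"x":-1.5,"y":-3.7,"z":-128,"ax":0,"ay":0,"az":0.7}])

```text
time_s: 5.65
eef_pos: [0.5179, -0.32, 0.0138]
tool_rot: [3.141, -0.0, 0.469]
ft_force: [0.2, 0.0, 6.7]
finger_gap: 0.414
finger_force: 61.2
```

Request:
apply_moves(motion=[{"jaw":20,"x":0,"y":0,"z":40,"ax":0,"ay":0,"az":0},{"jaw":20,"x":0,"y":0,"z":90,"ax":0,"ay":0,"az":0},{"jaw":20,"x":0,"y":40,"z":150,"ax":0,"ay":0,"az":-4},{"jaw":20,"x":-10,"y":90,"z":200,"ax":0,"ay":0,"az":-8},{"jaw":20,"x":-20,"y":140,"z":236,"ax":0,"ay":0,"az":-12},{"jaw":20,"x":-30,"y":200,"z":236,"ax":0,"ay":0,"az":-18},{"jaw":20,"x":-40,"y":260,"z":236,"ax":0,"ay":0,"az":-24},{"jaw":20,"x":-50,"y":320,"z":236,"ax":0,"ay":0,"az":-30},{"jaw":20,"x":-60,"y":380,"z":236,"ax":0,"ay":0,"az":-36},{"jaw":20,"x":-68,"y":430,"z":236,"ax":0,"ay":0,"az":-41},{"jaw":20,"x":-68,"y":475,"z":236,"ax":0,"ay":0,"az":-45.5},{"jaw":20,"x":-68,"y":475,"z":236,"ax":0,"ay":0,"az":-45.5},{"jaw":20,"x":-68,"y":475,"z":236,"ax":0,"ay":0,"az":-45.5},{"jaw":20,"x":-68,"y":475,"z":236,"ax":0,"ay":0,"az":-45.5},{"jaw":20,"x":-68,"y":475,"z":236,"ax":0,"ay":0,"az":-45.5},{"jaw":20,"x":-68,"y":475,"z":236,"ax":0,"ay":0,"az":-45.5}])

```text
time_s: 7.65
eef_pos: [0.4497, 0.1548, 0.2493]
tool_rot: [-3.141, 0.0, -0.326]
ft_force: [-0.9, 0.2, -3.3]
finger_gap: 0.416
finger_force: 62.2
```

```bash
python3 w.py w3 nut_grip=0.062 stud_foot=0.012 rail_base=0
cat > s2.py <<'E'
import numpy as np,cv2,sys
X=np.load(f'pics/{sys.argv[1]}_X.npy')
near=(np.hypot(X[...,0]-.6,X[...,1]-.1)<.2)
for nm,a,b,k in(("plate",.007,.0155,1000),("fence",.0175,.024,60),("nuttop",.053,.065,100),("stud",.067,.076,10)):
    m=(X[...,2]<b)&(X[...,2]>a)&near; n,l,s,c=cv2.connectedComponentsWithStats(m.astype(np.uint8))
    for i in range(1,n):
        if s[i,4]>k: print(nm,s[i],X[l==i].mean(0).round(4),cv2.minAreaRect(X[l==i][:,:2].astype(np.float32)*1000))
E
python3 s2.py w3
```

```text
t 7.65 tcp [0.4497 0.1548 0.2493] rot [-179.99    0.    -18.66] q7 [-0.89  0.71  0.94  1.82 -0.69  0.98 -1.55] F [-0.9  0.2 -3.3] gap 35.5
nut_grip 0.66 [329.6  98.1] [0.5415 0.1206 0.062 ]
nut_grip 0.65 [116.7 241.6] [0.4825 0.3625 0.062 ]
stud_foot 0.64 [138.7 231.5] [0.4797 0.3685 0.012 ]
rail_base 0.67 [143.7 228.5] [0.4799 0.3688 0.    ]
rail_base 0.56 [327.  103.4] [0.5416 0.1229 0.    ]
plate [  281     0    96   154 11310] [0.5635 0.1139 0.0131] ((560.022705078125, 114.78296661376953), (90.83100891113281, 140.4108123779297), 71.40689086914062)
fence [294   0  10  53 452] [0.6135 0.1271 0.021 ] ((613.1843872070312, 127.36648559570312), (8.031962394714355, 43.27934265136719), 71.38128662109375)
fence [355   0  10  53 457] [0.5947 0.0731 0.021 ] ((594.7323608398438, 72.93290710449219), (8.095842361450195, 43.07417297363281), 71.77217864990234)
nuttop [ 307   76   45   47 1459] [0.5411 0.1212 0.06  ] ((540.9385375976562, 121.32693481445312), (38.984107971191406, 38.905704498291016), 58.811378479003906)
stud [323  92  13  14 147] [0.5408 0.1213 0.0707] ((540.871826171875, 121.3974380493164), (10.44855785369873, 10.31027889251709), 71.27408599853516)
```

View pics/w3.png

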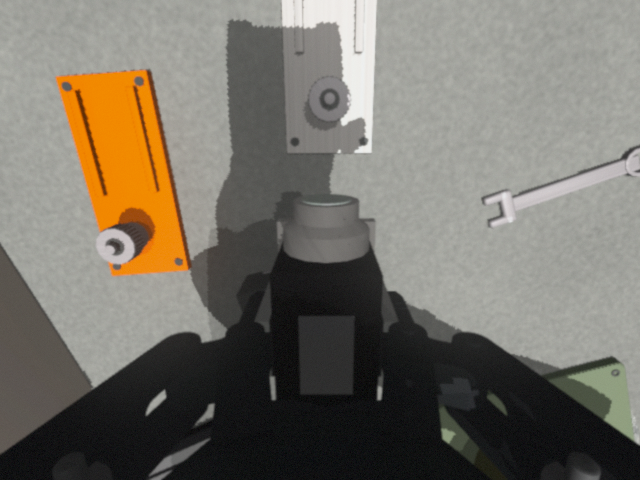

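The nut on the grey rail is at (329,99) and the held sensor is in the lower centre. The stud fits at (0.5409, 0.1214), with the rail axis at -18.6°. Next I'll hover in front of the channel.

Request:
apply_moves(motion=[{"jaw":20,"x":50,"y":-17,"z":0,"ax":0,"ay":0,"az":0},{"jaw":20,"x":100,"y":-35,"z":0,"ax":0,"ay":0,"az":0},{"jaw":20,"x":150,"y":-52,"z":0,"ax":0,"ay":0,"az":0},{"jaw":20,"x":200,"y":-70,"z":0,"ax":0,"ay":0,"az":0},{"jaw":20,"x":229.6,"y":-80,"z":-20,"ax":0,"ay":0,"az":0},{"jaw":20,"x":229.6,"y":-80,"z":-70,"ax":0,"ay":0,"az":0},{"jaw":20,"x":229.6,"y":-80,"z":-120,"ax":0,"ay":0,"az":0},{"jaw":20,"x":229.6,"y":-80,"z":-170,"ax":0,"ay":0,"az":0},{"jaw":20,"x":229.6,"y":-80,"z":-204,"ax":0,"ay":0,"az":0},{"jaw":20,"x":229.6,"y":-80,"z":-204,"ax":0,"ay":0,"az":0},{"jaw":20,"x":229.6,"y":-80,"z":-204,"ax":0,"ay":0,"az":0}])

```text
time_s: 9.22
eef_pos: [0.6799, 0.0749, 0.0469]
tool_rot: [-3.141, -0.002, -0.325]
ft_force: [0.0, 0.0, -3.6]
finger_gap: 0.413
finger_force: 62.0
```

```bash
cat > sc.py <<'E'
from h import *
import sys
st=sensors.read_state(); print(st["eef_pos"].round(4),np.degrees(st["tool_rot"]).round(2))
C=cam("scene"); im,d=snapshot("scene"); g,h=np.mgrid[0:480,0:640]
X=at_d(C,np.c_[h.ravel(),g.ravel()],d.ravel()).reshape(480,640,3)
u=np.array([.9478,-.319]); s=(X[...,:2]-[.5409,.1214])@u; t=(X[...,:2]-[.5409,.1214])@[.319,.9478]
for a in range(10,190,10):
    m=(abs(s-a/1000)<.005)&(abs(t)<.02)&(X[...,2]<.06)
    if m.sum(): print(a,m.sum(),np.percentile(X[...,2][m],[10,50,90]).round(4))
cv2.imwrite(f"pics/{sys.argv[1]}.png",cv2.resize(im[170:350,280:520,::-1],(720,540)))
for t in("fork_seat","sensor_head","nut_grip"):
    for q in pinpoint("scene",t)[:2]: print(t,round(q["confidence"],2),np.round(q["centre"],1))
E
python3 sc.py sc1
```

```text
[0.6799 0.0749 0.0469] [-1.7998e+02 -1.0000e-01 -1.8620e+01]
10 177 [0.0106 0.0337 0.0586]
20 101 [0.0106 0.0421 0.0555]
30 58 [0.0088 0.0123 0.039 ]
40 56 [0.01   0.0366 0.0396]
50 41 [0.0109 0.0371 0.0397]
60 45 [0.0351 0.0373 0.0394]
70 28 [0.0349 0.0384 0.04  ]
80 4 [0.0381 0.039  0.0398]
90 3 [0.0377 0.0378 0.0383]
100 12 [0.0373 0.0384 0.0403]
120 4 [0.0112 0.0118 0.0121]
130 7 [0.0085 0.0094 0.0116]
140 9 [0.0091 0.0104 0.0123]
150 11 [0.0096 0.0113 0.0379]
160 44 [-0.0007  0.0362  0.0547]
170 107 [-0.0033 -0.0002  0.0495]
180 125 [-0.002  -0.0002  0.0412]
fork_seat 0.73 [382.6 261.3]
sensor_head 0.6 [405.9 295.6]
nut_grip 0.81 [378.2 235.9]
nut_grip 0.75 [110.5 215.6]
```

View pics/sc1.png

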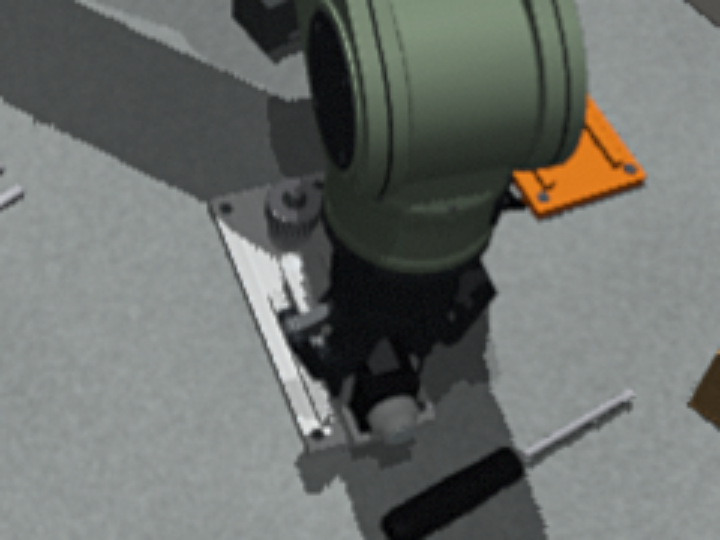

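The sensor sits above the channel and the fork faces the nut, drooping slightly if at all. I'll lower it until it makes light contact.

Request:
apply_moves(motion=[{"jaw":20,"x":0,"y":0,"z":-10,"ax":0,"ay":0,"az":0},{"jaw":20,"x":-0.3,"y":0,"z":-16,"ax":0,"ay":0,"az":0},{"jaw":20,"x":-0.3,"y":0,"z":-19,"ax":0,"ay":0,"az":0},{"jaw":20,"x":-0.3,"y":0,"z":-20.5,"ax":0,"ay":0,"az":0},{"jaw":20,"x":-0.3,"y":0,"z":-20.5,"ax":0,"ay":0,"az":0},{"jaw":20,"x":-0.3,"y":0,"z":-20.5,"ax":0,"ay":0,"az":0}])

```text
time_s: 10.18
eef_pos: [0.6788, 0.0751, 0.0258]
tool_rot: [-3.141, 0.0, -0.325]
ft_force: [-8.3, 0.3, 14.2]
finger_gap: 0.417
finger_force: 64.3
```

Request:
apply_moves(motion=[{"jaw":20,"x":0,"y":0,"z":0.7,"ax":0,"ay":0,"az":0},{"jaw":20,"x":-7,"y":2.3,"z":0.7,"ax":0,"ay":0,"az":0},{"jaw":20,"x":-14,"y":4.7,"z":0.7,"ax":0,"ay":0,"az":0},{"jaw":20,"x":-21,"y":7,"z":0.7,"ax":0,"ay":0,"az":0},{"jaw":20,"x":-28,"y":9.4,"z":0.7,"ax":0,"ay":0,"az":0},{"jaw":20,"x":-35,"y":11.7,"z":0.7,"ax":0,"ay":0,"az":0},{"jaw":20,"x":-41,"y":13.7,"z":0.7,"ax":0,"ay":0,"az":0},{"jaw":20,"x":-46,"y":15.4,"z":0.7,"ax":0,"ay":0,"az":0},{"jaw":20,"x":-46,"y":15.4,"z":0.7,"ax":0,"ay":0,"az":0}])

```text
time_s: 11.3
eef_pos: [0.6323, 0.0909, 0.0258]
tool_rot: [-3.141, 0.001, -0.325]
ft_force: [-2.9, 0.8, 9.7]
finger_gap: 0.416
finger_force: 63.7
```

Request:
apply_moves(motion=[{"jaw":20,"x":-1,"y":0.3,"z":0,"ax":0,"ay":0,"az":0},{"jaw":20,"x":-2,"y":0.7,"z":0,"ax":0,"ay":0,"az":0},{"jaw":20,"x":-2.6,"y":0.9,"z":0,"ax":0,"ay":0,"az":0},{"jaw":20,"x":-2.6,"y":0.9,"z":0,"ax":0,"ay":0,"az":0}])

```text
time_s: 11.8
eef_pos: [0.6304, 0.0915, 0.0258]
tool_rot: [-3.141, -0.001, -0.325]
ft_force: [4.2, -1.1, 6.8]
finger_gap: 0.418
finger_force: 63.4
```

Request:
apply_moves(motion=[{"jaw":20,"x":-0.7,"y":0.2,"z":0,"ax":0,"ay":0,"az":0},{"jaw":20,"x":-1.4,"y":0.5,"z":0,"ax":0,"ay":0,"az":0},{"jaw":20,"x":-1.4,"y":0.5,"z":0,"ax":0,"ay":0,"az":0}])

```text
time_s: 12.18
eef_pos: [0.6298, 0.0916, 0.0259]
tool_rot: [-3.141, -0.003, -0.325]
ft_force: [11.5, -3.6, 2.4]
finger_gap: 0.415
finger_force: 63.0
```

Contact with the stud is felt at the expected home position. I'll back off the push, release, lift, and swing to above the nut, turned so there is clockwise travel left.

Request:
apply_moves(motion=[{"jaw":20,"x":0.8,"y":-0.3,"z":0,"ax":0,"ay":0,"az":0},{"jaw":70,"x":0.8,"y":-0.3,"z":0,"ax":0,"ay":0,"az":0},{"jaw":70,"x":0.8,"y":-0.3,"z":0,"ax":0,"ay":0,"az":0},{"jaw":70,"x":0.8,"y":-0.3,"z":0,"ax":0,"ay":0,"az":0},{"jaw":70,"x":0.8,"y":-0.3,"z":20,"ax":0,"ay":0,"az":0},{"jaw":70,"x":0.8,"y":-0.3,"z":60,"ax":0,"ay":0,"az":0},{"jaw":80,"x":0.8,"y":-0.3,"z":110,"ax":0,"ay":0,"az":0},{"jaw":80,"x":-20,"y":7,"z":140,"ax":0,"ay":0,"az":10},{"jaw":80,"x":-40,"y":14,"z":140,"ax":0,"ay":0,"az":20},{"jaw":80,"x":-60,"y":20,"z":140,"ax":0,"ay":0,"az":30},{"jaw":80,"x":-80,"y":27,"z":140,"ax":0,"ay":0,"az":40},{"jaw":80,"x":-89,"y":30,"z":140,"ax":0,"ay":0,"az":50},{"jaw":80,"x":-89,"y":30,"z":140,"ax":0,"ay":0,"az":60},{"jaw":80,"x":-89,"y":30,"z":140,"ax":0,"ay":0,"az":70},{"jaw":80,"x":-89,"y":30,"z":140,"ax":0,"ay":0,"az":80},{"jaw":80,"x":-89,"y":30,"z":140,"ax":0,"ay":0,"az":90},{"jaw":80,"x":-89,"y":30,"z":140,"ax":0,"ay":0,"az":100},{"jaw":80,"x":-89,"y":30,"z":140,"ax":0,"ay":0,"az":110},{"jaw":80,"x":-89,"y":30,"z":140,"ax":0,"ay":0,"az":120}])

```text
time_s: 14.55
eef_pos: [0.5401, 0.1214, 0.1667]
tool_rot: [3.141, 0.001, 1.774]
ft_force: [-0.2, 0.3, -0.6]
finger_gap: 0.936
finger_force: 0.0
```

Request:
apply_moves(motion=[{"jaw":80,"x":0,"y":0,"z":0,"ax":0,"ay":0,"az":10},{"jaw":80,"x":0,"y":0,"z":0,"ax":0,"ay":0,"az":20},{"jaw":80,"x":0,"y":0,"z":0,"ax":0,"ay":0,"az":30},{"jaw":80,"x":0,"y":0,"z":0,"ax":0,"ay":0,"az":40},{"jaw":80,"x":0,"y":0,"z":0,"ax":0,"ay":0,"az":50},{"jaw":80,"x":0,"y":0,"z":0,"ax":0,"ay":0,"az":60},{"jaw":80,"x":0,"y":0,"z":0,"ax":0,"ay":0,"az":60},{"jaw":80,"x":0,"y":0,"z":0,"ax":0,"ay":0,"az":60}])

```text
time_s: 15.55
eef_pos: [0.54, 0.1216, 0.166]
tool_rot: [-3.141, 0.001, 2.812]
ft_force: [0.1, -0.9, 0.1]
finger_gap: 0.938
finger_force: 0.0
```

```bash
python3 w.py w4 nut_grip=0.05 fork_seat=0.012 sensor_head=0.043; python3 s2.py w4
python3 - <<'E'
import numpy as np,cv2
X=np.load('pics/w4_X.npy'); u=np.array([.9478,-.319])
s=(X[...,:2]-[.5409,.1214])@u; t=(X[...,:2]-[.5409,.1214])@[.319,.9478]
m=(X[...,2]>.015)&(X[...,2]<.0215)&(abs(t)<.03)&(s>-.04)&(s<.15); P=np.c_[s[m],t[m]].astype(np.float32)*1000
print(np.percentile(P,[1,50,99],axis=0))
m=(X[...,2]>.062)&(X[...,2]<.073)&(abs(t)<.03)&(s>.04)&(s<.15);print('head',m.sum(),cv2.minAreaRect(np.c_[s[m],t[m]].astype(np.float32)*1000),X[...,2][m].mean())
E
```

```text
t 15.55 tcp [0.54   0.1216 0.166 ] rot [-1.7998e+02  4.0000e-02  1.6112e+02] q7 [-0.24  0.76 -0.08  1.65  0.08  0.74  0.88] F [ 0.1 -0.9  0.1] gap 80.1
nut_grip 0.64 [325.6 227.1] [0.5407 0.1211 0.05  ]
nut_grip 0.46 [324.9 216.5] [0.5326 0.1233 0.05  ]
fork_seat 0.62 [325.4 215.7] [0.5411 0.1208 0.012 ]
sensor_head 0.74 [329.1 333.6] [0.6348 0.092  0.043 ]
plate [  272   157   108   218 10966] [0.563  0.1139 0.0131] ((595.66796875, 102.91444396972656), (91.0317153930664, 215.12429809570312), 71.54393005371094)
fence [300 191  17  30 285] [0.5229 0.1101 0.0191] ((526.4210815429688, 110.15621948242188), (13.600439071655273, 24.862834930419922), 70.05496215820312)
fence [335 191  17  38 301] [0.534  0.1405 0.0192] ((539.4674682617188, 137.2462615966797), (13.566485404968262, 32.2366828918457), 72.34862518310547)
fence [ 301  232   51   95 2046] [0.5879 0.1054 0.0193] ((597.4409790039062, 102.46586608886719), (44.93195343017578, 92.68756866455078), 71.45710754394531)
fence [290 266  12 101 886] [0.6212 0.0641 0.0209] ((623.85302734375, 63.00377655029297), (8.128652572631836, 104.2786865
[... 473 characters left out ...]
, 71.69668579101562)
nuttop [316 379  23   9 177] [0.6718 0.0774 0.0565] ((670.2857666015625, 77.94966125488281), (19.26539421081543, 13.218666076660156), 71.16426849365234)
stud [318 228  15  14 163] [0.5403 0.1211 0.0707] ((540.4723510742188, 121.00736236572266), (9.506101608276367, 9.624279022216797), 11.322815895080566)
stud [ 304  313   47   66 2966] [0.6286 0.092  0.0691] ((630.1867065429688, 91.44232177734375), (36.52257537841797, 60.39213180541992), 71.1102294921875)
[[-21.69809002 -29.60791721]
 [ 50.57452393   0.55196398]
 [144.46587616  29.41926922]]
head 3126 ((94.03169250488281, 0.08489036560058594), (36.62379837036133, 60.703453063964844), 89.61946105957031) 0.06890485605388973
```

View pics/w4.png

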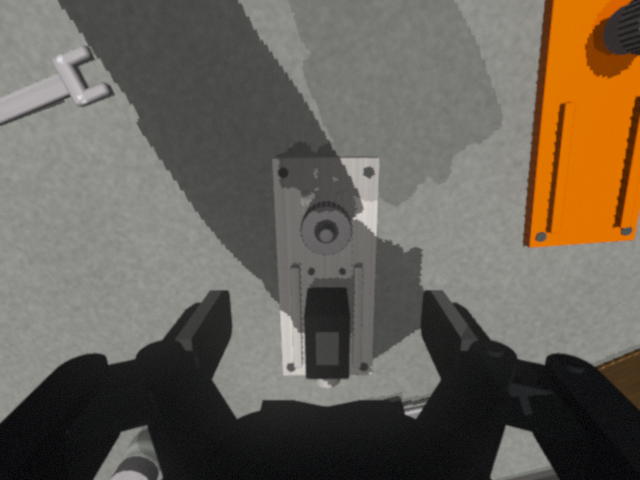

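The sensor is seated: the head centre is 94 mm from the stud, level and square to the rail. Nut at (326,228). I'll descend and grip it.

Request:
apply_moves(motion=[{"jaw":75,"x":0.5,"y":-0.4,"z":-45,"ax":0,"ay":0,"az":0},{"jaw":75,"x":0.5,"y":-0.4,"z":-90,"ax":0,"ay":0,"az":0},{"jaw":75,"x":0.5,"y":-0.4,"z":-120,"ax":0,"ay":0,"az":0},{"jaw":75,"x":0.5,"y":-0.4,"z":-137,"ax":0,"ay":0,"az":0},{"jaw":75,"x":0.5,"y":-0.4,"z":-137,"ax":0,"ay":0,"az":0},{"jaw":75,"x":0.5,"y":-0.4,"z":-137,"ax":0,"ay":0,"az":0},{"jaw":25,"x":0.5,"y":-0.4,"z":-137,"ax":0,"ay":0,"az":0},{"jaw":25,"x":0.5,"y":-0.4,"z":-137,"ax":0,"ay":0,"az":0},{"jaw":25,"x":0.5,"y":-0.4,"z":-137,"ax":0,"ay":0,"az":0},{"jaw":25,"x":0.5,"y":-0.4,"z":-137,"ax":0,"ay":0,"az":0},{"jaw":25,"x":0.5,"y":-0.4,"z":-137,"ax":0,"ay":0,"az":0}])

```text
time_s: 17.12
eef_pos: [0.5407, 0.1213, 0.0291]
tool_rot: [-3.142, 0.001, 2.816]
ft_force: [-2.5, -1.6, 9.9]
finger_gap: 0.425
finger_force: 58.7
```

Request:
apply_moves(motion=[{"jaw":25,"x":0,"y":0,"z":-0.3,"ax":0,"ay":0,"az":-8},{"jaw":25,"x":0,"y":0,"z":-0.6,"ax":0,"ay":0,"az":-16},{"jaw":25,"x":0,"y":0,"z":-0.8,"ax":0,"ay":0,"az":-24},{"jaw":25,"x":0,"y":0,"z":-1.1,"ax":0,"ay":0,"az":-32},{"jaw":25,"x":0,"y":0,"z":-1.4,"ax":0,"ay":0,"az":-40},{"jaw":25,"x":0,"y":0,"z":-1.7,"ax":0,"ay":0,"az":-48},{"jaw":25,"x":0,"y":0,"z":-2.0,"ax":0,"ay":0,"az":-56},{"jaw":25,"x":0,"y":0,"z":-2.2,"ax":0,"ay":0,"az":-64},{"jaw":25,"x":0,"y":0,"z":-2.5,"ax":0,"ay":0,"az":-72},{"jaw":25,"x":0,"y":0,"z":-2.8,"ax":0,"ay":0,"az":-80},{"jaw":25,"x":0,"y":0,"z":-3.1,"ax":0,"ay":0,"az":-88},{"jaw":25,"x":0,"y":0,"z":-3.4,"ax":0,"ay":0,"az":-96},{"jaw":25,"x":0,"y":0,"z":-3.4,"ax":0,"ay":0,"az":-96}])

```text
time_s: 18.75
eef_pos: [0.541, 0.1215, 0.0258]
tool_rot: [3.14, -0.001, 1.139]
ft_force: [0.1, -0.9, 11.6]
finger_gap: 0.425
finger_force: 59.0
```

```bash
cat > st.py <<'E'
from h import *
s=sensors.read_state(); print(s["time_s"],s["eef_pos"].round(4),np.degrees(s["tool_rot"]).round(1),s["q"].round(2),s["ft_force"].round(1),s["moment"].round(3),s["finger_gap"])
E
python3 st.py
```

```text
18.75 [0.541  0.1215 0.0258] [179.9  -0.   65.2] [-0.43  1.02  0.31  1.74 -0.59  0.48 -0.16] [ 0.1 -0.9 11.6] [-0.337 -0.01  -0.105] 0.42501924914726524
```

Request:
apply_moves(motion=[{"jaw":25,"x":0,"y":0,"z":-0.3,"ax":0,"ay":0,"az":-8},{"jaw":25,"x":0,"y":0,"z":-0.6,"ax":0,"ay":0,"az":-16},{"jaw":25,"x":0,"y":0,"z":-0.8,"ax":0,"ay":0,"az":-24},{"jaw":25,"x":0,"y":0,"z":-1.1,"ax":0,"ay":0,"az":-32},{"jaw":25,"x":0,"y":0,"z":-1.4,"ax":0,"ay":0,"az":-40},{"jaw":25,"x":0,"y":0,"z":-1.4,"ax":0,"ay":0,"az":-40}])

```text
time_s: 19.5
eef_pos: [0.5412, 0.1213, 0.0245]
tool_rot: [3.141, -0.002, 0.44]
ft_force: [-0.2, -2.2, 13.3]
finger_gap: 0.428
finger_force: 59.6
```

```bash
python3 st.py
```

```text
19.5 [0.5412 0.1213 0.0245] [ 1.799e+02 -1.000e-01  2.520e+01] [-0.51  1.05  0.48  1.74 -0.85  0.56 -0.63] [-0.2 -2.2 13.3] [-0.479 -0.005 -0.108] 0.4281175913494968
```

Request:
apply_moves(motion=[{"jaw":25,"x":0,"y":0,"z":-0.2,"ax":0,"ay":0,"az":-6},{"jaw":25,"x":0,"y":0,"z":-0.4,"ax":0,"ay":0,"az":-12},{"jaw":25,"x":0,"y":0,"z":-0.4,"ax":0,"ay":0,"az":-12}])

```text
time_s: 19.88
eef_pos: [0.5412, 0.1213, 0.0245]
tool_rot: [3.141, -0.002, 0.231]
ft_force: [-2.7, -2.0, 20.2]
finger_gap: 0.425
finger_force: 60.1
```

```bash
python3 st.py
```

```text
19.875 [0.5412 0.1213 0.0245] [ 1.80e+02 -1.00e-01  1.33e+01] [-0.54  1.07  0.53  1.74 -0.91  0.59 -0.79] [-2.7 -2.  20.2] [-0.554  0.448 -0.209] 0.42520690271950956
```

Request:
apply_moves(motion=[{"jaw":25,"x":0,"y":0,"z":0.4,"ax":0,"ay":0,"az":-4},{"jaw":25,"x":0,"y":0,"z":0.4,"ax":0,"ay":0,"az":-10},{"jaw":25,"x":0,"y":0,"z":0.4,"ax":0,"ay":0,"az":-10}])

```text
time_s: 20.25
eef_pos: [0.5412, 0.1212, 0.0245]
tool_rot: [3.141, -0.002, 0.057]
ft_force: [0.2, -2.1, 12.3]
finger_gap: 0.426
finger_force: 59.8
```

```bash
python3 st.py
```

```text
20.25 [0.5412 0.1212 0.0245] [ 1.8e+02 -1.0e-01  3.3e+00] [-0.56  1.08  0.57  1.74 -0.96  0.62 -0.92] [ 0.2 -2.1 12.3] [-0.573  0.016 -0.142] 0.4258882625893574
```

Request:
apply_moves(motion=[{"jaw":25,"x":0,"y":0,"z":0,"ax":0,"ay":0,"az":-5},{"jaw":25,"x":0,"y":0,"z":0,"ax":0,"ay":0,"az":-10},{"jaw":25,"x":0,"y":0,"z":0,"ax":0,"ay":0,"az":-10}])

```text
time_s: 20.62
eef_pos: [0.5412, 0.1212, 0.0245]
tool_rot: [3.141, -0.002, -0.117]
ft_force: [-0.3, -2.4, 10.3]
finger_gap: 0.429
finger_force: 59.8
```

```bash
python3 st.py
```

```text
20.625 [0.5412 0.1212 0.0245] [ 1.8e+02 -1.0e-01 -6.7e+00] [-0.58  1.09  0.62  1.74 -1.    0.65 -1.06] [-0.3 -2.4 10.3] [-0.669  0.045  0.014] 0.42913793266879174
```

Request:
apply_moves(motion=[{"jaw":25,"x":0,"y":0,"z":0,"ax":0,"ay":0,"az":-5},{"jaw":25,"x":0,"y":0,"z":0,"ax":0,"ay":0,"az":-10},{"jaw":25,"x":0,"y":0,"z":0,"ax":0,"ay":0,"az":-10}])

```text
time_s: 21.0
eef_pos: [0.5411, 0.1211, 0.0245]
tool_rot: [-3.142, -0.002, -0.291]
ft_force: [0.5, -2.5, 10.9]
finger_gap: 0.43
finger_force: 59.8
```

```bash
python3 st.py; python3 sc.py sc2 | tail -0
python3 - <<'E'
from h import *
E
```

```text
21.0 [0.5411 0.1211 0.0245] [-1.80e+02 -1.00e-01 -1.67e+01] [-0.59  1.11  0.66  1.74 -1.04  0.68 -1.2 ] [ 0.5 -2.5 10.9] [-0.691  0.014  0.149] 0.4301226687829896Exception ignored on flushing sys.stdout:
BrokenPipeError: [Errno 32] Broken pipe
```

Request:
apply_moves(motion=[{"jaw":25,"x":0,"y":0,"z":0,"ax":0,"ay":0,"az":-5},{"jaw":25,"x":0,"y":0,"z":0,"ax":0,"ay":0,"az":-10},{"jaw":25,"x":0,"y":0,"z":0,"ax":0,"ay":0,"az":-10}])

```text
time_s: 21.58
eef_pos: [0.5411, 0.1211, 0.0244]
tool_rot: [-3.141, -0.002, -0.466]
ft_force: [0.4, -3.9, 11.1]
finger_gap: 0.43
finger_force: 59.9
```

```bash
python3 st.py
```

```text
21.575 [0.5411 0.1211 0.0244] [-1.80e+02 -1.00e-01 -2.67e+01] [-0.61  1.12  0.7   1.75 -1.08  0.71 -1.34] [ 0.4 -3.9 11.1] [-0.752  0.073  0.183] 0.4297497815615478
```

Request:
apply_moves(motion=[{"jaw":25,"x":0,"y":0,"z":0,"ax":0,"ay":0,"az":-5},{"jaw":25,"x":0,"y":0,"z":0,"ax":0,"ay":0,"az":-10},{"jaw":25,"x":0,"y":0,"z":0,"ax":0,"ay":0,"az":-10}])

```text
time_s: 21.95
eef_pos: [0.541, 0.1211, 0.0244]
tool_rot: [-3.141, -0.002, -0.64]
ft_force: [-0.5, -2.8, 11.0]
finger_gap: 0.423
finger_force: 59.8
```

```bash
python3 st.py
```

```text
21.95 [0.541  0.1211 0.0244] [-1.80e+02 -1.00e-01 -3.67e+01] [-0.63  1.13  0.74  1.75 -1.11  0.74 -1.49] [-0.5 -2.8 11. ] [-0.773  0.114  0.23 ] 0.42315754008086087
```

Request:
apply_moves(motion=[{"jaw":25,"x":0,"y":0,"z":0,"ax":0,"ay":0,"az":-10},{"jaw":25,"x":0,"y":0,"z":0,"ax":0,"ay":0,"az":-20},{"jaw":25,"x":0,"y":0,"z":0,"ax":0,"ay":0,"az":-20}])

```text
time_s: 22.32
eef_pos: [0.541, 0.121, 0.0244]
tool_rot: [-3.141, -0.002, -0.991]
ft_force: [-0.3, -3.5, 11.2]
finger_gap: 0.428
finger_force: 60.7
```

```bash
python3 st.py
```

```text
22.325 [0.541  0.121  0.0244] [-1.80e+02 -1.00e-01 -5.68e+01] [-0.65  1.16  0.81  1.75 -1.17  0.81 -1.79] [-0.3 -3.5 11.2] [-0.737  0.153 -0.174] 0.4275423352004048
```

Request:
apply_moves(motion=[{"jaw":75,"x":0,"y":0,"z":0,"ax":0,"ay":0,"az":-20},{"jaw":75,"x":0,"y":0,"z":0,"ax":0,"ay":0,"az":-20},{"jaw":75,"x":0,"y":0,"z":0,"ax":0,"ay":0,"az":-20},{"jaw":75,"x":0,"y":0,"z":30,"ax":0,"ay":0,"az":-20},{"jaw":75,"x":0,"y":0,"z":80,"ax":0,"ay":0,"az":-10},{"jaw":75,"x":0,"y":0,"z":130,"ax":0,"ay":0,"az":0},{"jaw":75,"x":0,"y":0,"z":140,"ax":0,"ay":0,"az":10},{"jaw":75,"x":0,"y":0,"z":140,"ax":0,"ay":0,"az":20},{"jaw":75,"x":0,"y":0,"z":140,"ax":0,"ay":0,"az":30},{"jaw":75,"x":0,"y":0,"z":140,"ax":0,"ay":0,"az":40},{"jaw":75,"x":0,"y":0,"z":140,"ax":0,"ay":0,"az":50},{"jaw":75,"x":0,"y":0,"z":140,"ax":0,"ay":0,"az":60},{"jaw":75,"x":0,"y":0,"z":140,"ax":0,"ay":0,"az":60},{"jaw":75,"x":0,"y":0,"z":140,"ax":0,"ay":0,"az":60}])

```text
time_s: 24.08
eef_pos: [0.5405, 0.1216, 0.1637]
tool_rot: [-3.141, -0.0, 0.057]
ft_force: [-0.6, -0.2, -0.4]
finger_gap: 0.873
finger_force: 0.0
```

```bash
python3 st.py; python3 w.py w5; python3 s2.py w5
```

```text
24.075 [0.5405 0.1216 0.1637] [-180.    -0.     3.2] [-0.62  0.87  0.7   1.66 -0.7   0.88 -1.14] [-0.6 -0.2 -0.4] [-0.017  0.008 -0.05 ] 0.8729477741556942
t 24.075 tcp [0.5405 0.1216 0.1637] rot [-1.7998e+02 -1.0000e-02  3.2400e+00] q7 [-0.62  0.87  0.7   1.66 -0.7   0.88 -1.14] F [-0.6 -0.2 -0.4] gap 74.5
plate [  259     0   205   282 13951] [0.5992 0.1044 0.0131] ((595.6806640625, 102.8770751953125), (90.98628234863281, 215.84913635253906), 71.56523132324219)
plate [ 105   90   27   83 1274] [0.6064 0.2926 0.0126] ((599.748291015625, 296.9529724121094), (15.811864852905273, 61.44479751586914), 75.62713623046875)
fence [ 310   13   62  143 1600] [0.6449 0.1164 0.021 ] ((642.4553833007812, 117.36405944824219), (8.777548789978027, 105.285400390625), 71.65536499023438)
fence [ 376   46   67  136 1220] [0.6269 0.0619 0.021 ] ((624.570556640625, 63.09319305419922), (8.429350852966309, 105.36701202392578), 71.78986358642578)
fence [ 295   52   87  184 4111] [0.5832 0.1111 0.0192] ((590.427001953125, 104.80421447753906), (44.91459655761719, 150.19265747070312), 71.40611267089844)
nuttop [380  25  41  38 889] [0.6678 0.0796 0.0576] ((668.1144409179688, 78.7650146484375), (27.420867919921875, 16.958423614501953), 70.12354278564453)
nuttop [ 301  204   51   48 1648] [0.5422 0.1217 0.0547] ((541.2896728515625, 121.69612121582031), (37.32929992675781, 36.865089416503906), 83.39014434814453)
stud [ 339   45   87  113 5507] [0.6314 0.0913 0.0692] ((630.3483276367188, 91.29086303710938), (36.12203598022461, 59.843467712402344), 71.50688171386719)
stud [319 227  15  15 173] [0.5417 0.1216 0.0706] ((541.3516235351562, 121.6581802368164), (10.223827362060547, 9.64714527130127), 42.79457092285156)
```

Nut height now matches contact with the foot (underside about 18 mm). I'll regrip and make one more slow tightening turn, reading the torque to confirm it is tight.

Request:
apply_moves(motion=[{"jaw":75,"x":0.4,"y":-0.3,"z":-50,"ax":0,"ay":0,"az":10},{"jaw":75,"x":0.4,"y":-0.3,"z":-95,"ax":0,"ay":0,"az":20},{"jaw":75,"x":0.4,"y":-0.3,"z":-125,"ax":0,"ay":0,"az":20},{"jaw":75,"x":0.4,"y":-0.3,"z":-140,"ax":0,"ay":0,"az":20},{"jaw":75,"x":0.4,"y":-0.3,"z":-140,"ax":0,"ay":0,"az":20},{"jaw":75,"x":0.4,"y":-0.3,"z":-140,"ax":0,"ay":0,"az":20},{"jaw":0,"x":0.4,"y":-0.3,"z":-140,"ax":0,"ay":0,"az":20},{"jaw":0,"x":0.4,"y":-0.3,"z":-140,"ax":0,"ay":0,"az":20},{"jaw":0,"x":0.4,"y":-0.3,"z":-140,"ax":0,"ay":0,"az":20},{"jaw":0,"x":0.4,"y":-0.3,"z":-140,"ax":0,"ay":0,"az":20},{"jaw":0,"x":0.4,"y":-0.3,"z":-140,"ax":0,"ay":0,"az":20}])

```text
time_s: 25.5
eef_pos: [0.5411, 0.1213, 0.0244]
tool_rot: [-3.141, -0.001, 0.408]
ft_force: [-2.7, 0.6, 10.2]
finger_gap: 0.43
finger_force: 58.7
```

```bash
python3 st.py
```

```text
25.5 [0.5411 0.1213 0.0244] [-180.    -0.    23.4] [-0.49  1.04  0.43  1.74 -0.78  0.53 -0.73] [-2.7  0.6 10.2] [0.106 0.506 0.083] 0.43005963772938893
```

Request:
apply_moves(motion=[{"jaw":0,"x":0,"y":0,"z":0,"ax":0,"ay":0,"az":-4},{"jaw":0,"x":0,"y":0,"z":0,"ax":0,"ay":0,"az":-8},{"jaw":0,"x":0,"y":0,"z":0,"ax":0,"ay":0,"az":-8}])

```text
time_s: 25.88
eef_pos: [0.5411, 0.1213, 0.0244]
tool_rot: [3.142, -0.001, 0.268]
ft_force: [-2.2, -0.0, 11.7]
finger_gap: 0.424
finger_force: 59.1
```

```bash
python3 st.py
```

```text
25.875 [0.5411 0.1213 0.0244] [180.   -0.   15.4] [-0.51  1.05  0.46  1.74 -0.82  0.55 -0.83] [-2.2 -0.  11.7] [-0.058  0.453  0.577] 0.42361375920681754
```

Request:
apply_moves(motion=[{"jaw":0,"x":0,"y":0,"z":0,"ax":0,"ay":0,"az":-4},{"jaw":0,"x":0,"y":0,"z":0,"ax":0,"ay":0,"az":-8},{"jaw":0,"x":0,"y":0,"z":0,"ax":0,"ay":0,"az":-8}])

```text
time_s: 26.25
eef_pos: [0.5411, 0.1213, 0.0244]
tool_rot: [-3.142, -0.001, 0.128]
ft_force: [-1.5, -0.5, 10.8]
finger_gap: 0.429
finger_force: 59.3
```

```bash
python3 st.py
```

```text
26.25 [0.5411 0.1213 0.0244] [-180.    -0.     7.4] [-0.52  1.06  0.5   1.74 -0.87  0.57 -0.93] [-1.5 -0.5 10.8] [-0.096  0.436  0.383] 0.42889512529157103
```

The torque rises at once to about 0.5 N·m and the pads slip, against 0.03 N·m free running, so the nut is tight. I'll release, back away and check.

Request:
apply_moves(motion=[{"jaw":75,"x":0,"y":0,"z":0,"ax":0,"ay":0,"az":0},{"jaw":75,"x":0,"y":0,"z":0,"ax":0,"ay":0,"az":0},{"jaw":75,"x":0,"y":0,"z":0,"ax":0,"ay":0,"az":0},{"jaw":75,"x":0,"y":0,"z":30,"ax":0,"ay":0,"az":0},{"jaw":75,"x":0,"y":0,"z":80,"ax":0,"ay":0,"az":0},{"jaw":75,"x":0,"y":0,"z":130,"ax":0,"ay":0,"az":0},{"jaw":75,"x":0,"y":0,"z":150,"ax":0,"ay":0,"az":0},{"jaw":75,"x":0,"y":0,"z":150,"ax":0,"ay":0,"az":0},{"jaw":75,"x":0,"y":0,"z":150,"ax":0,"ay":0,"az":0}])

```text
time_s: 27.38
eef_pos: [0.5405, 0.1213, 0.1729]
tool_rot: [-3.141, 0.001, 0.129]
ft_force: [0.1, 0.3, -1.1]
finger_gap: 0.878
finger_force: 0.0
```

```bash
python3 w.py w6; python3 s2.py w6 | grep -E "nuttop|stud"
```

```text
t 27.375 tcp [0.5405 0.1213 0.1729] rot [-1.7999e+02  6.0000e-02  7.3700e+00] q7 [-0.61  0.86  0.7   1.65 -0.68  0.89 -1.09] F [ 0.1  0.3 -1.1] gap 74.9
nuttop [391  34  39  38 815] [0.6679 0.0796 0.0575] ((668.274658203125, 78.70547485351562), (26.77896499633789, 17.089799880981445), 70.86090087890625)
nuttop [ 302  201   49   47 1540] [0.5421 0.1217 0.0546] ((541.2507934570312, 121.46455383300781), (36.871131896972656, 37.382972717285156), 4.319188117980957)
stud [ 346   52   87  109 5045] [0.6314 0.0913 0.0692] ((630.397216796875, 91.33613586425781), (35.97518539428711, 59.77764892578125), 71.740478515625)
stud [319 223  14  15 156] [0.5417 0.1217 0.0706] ((541.4363403320312, 121.80992889404297), (9.676458358764648, 9.62961196899414), 6.6415534019470215)
```

View pics/w6.png

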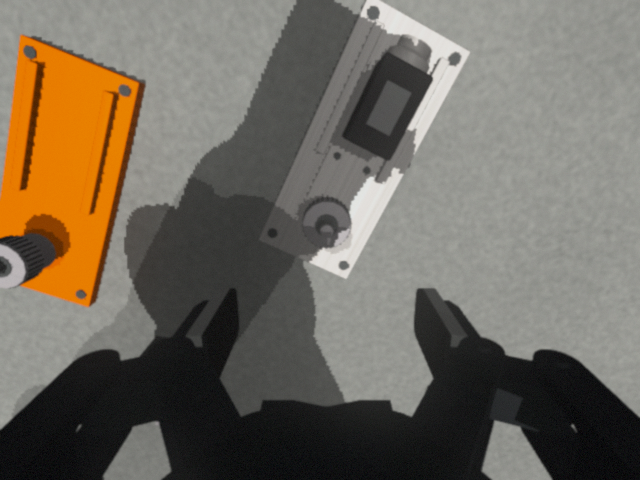

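The sensor sits square in the channel with the head at (390,103). The nut at (327,222) is down on the foot, and the gripper is clear.

```bash
python3 -c "
from bench import r; print(r.sign_off())"
```

```text
the job is handed in; nothing more can be done
None
```

The job is handed in after about 27 s of the 72 s: the sensor's fork is fully home around the stud with the foot flat in the channel, the nut is screwed down until the gripper slipped on it at about 0.5 N·m, and the gripper is clear of everything.

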